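# Uncover the microscope lamp housing and hold its inspection flap at the pointer

### The arm

A 7-joint arm with a two-finger parallel gripper is mounted at the origin on the work surface. World frame = base frame: x ahead of the robot, y to its left, z up, the work surface at z = 0. Lengths are in mm, angles in rad, forces in N, time in s.
With the tool pointing down it reaches from about 400 to 875 mm from the base axis. Payload 19.3 kg.
Tool frame: the origin (TCP) lies at the very end of the fingers, on their centre line; the grasp point (between the pads) lies 19 mm behind it; z points along the fingers, y is the line along which they close (so a half turn about z gives the same grasp; the last joint's range is limited). The gripper opens to 85 mm and grips with 20 to 120 N. Pads are 22 mm wide; open, the fingers measure 114 mm over their backs; the gripper's body (76 mm by 85 mm) begins 54 mm behind the grasp point. The pads swing forward as they close: fully open they stand 13 mm farther back than shut.
Start: joints at [-1.184, 0.521, -0.036, 1.599, 0.021, 1.021, -0.113], TCP at [275.69, 560.9, 202.091] pointing down, gripper open.
Joint ranges: [-2.91, 2.91], [-0.3, 2.13], [-1.5, 1.42], [0.17, 2.43], [-1.26, 4.41], [0.16, 1.93], [-2.52, 2.52]. Speed limits (rad/s): [1.89, 1.89, 2.39, 2.39, 3.01, 3.01, 3.01].

### API

Orientations are given as a unit quaternion [x, y, z, w].
In Python, from rig import robot gives the robot as it stands. Calls block until the motion is done:
- robot.reach(position, orientation): joint-space move of the TCP to a pose.
- robot.servo_line(position, max_speed=150, rot=None): straight line of the TCP; rot=None keeps the orientation; max_speed is the mean speed in mm/s.
- robot.movej(angles): joint-space move.
- robot.open_gripper() and robot.grab(): open the fingers fully, or close them until they stop; the grip force is fixed at half the most.
- robot.pause(seconds).
- robot.solve_ik(position, orientation): joint angles nearest the present ones, or None.
- robot.capture(name): name is "scene" or "top"; returns (picture, depth): 400x640x3 uint8, red, green, blue; 400x640 float32, mm along the optical axis (not along the pixel's ray), 0 where there is no reading.
- robot.camera_model(name): a dict with "mtx" (3x3 intrinsics, pixels), "eye" and "attitude" of the camera in the world. Camera axes: x right, y down, z forward; pixel columns grow to the right and rows downward; lengths in mm; the calibration is good to about 2 mm. A picture is of the moment at which its call begins. camera_model takes no time and is no camera call.
A pose or a line that the arm cannot do raises robot.MotionError and nothing moves.
- robot.close_job(): hands the job in, once; it reports no verdict.
Readings, each from a call of its own:
- robot.get_time_s(): time.
- robot.get_joints(): joint angles.
- robot.get_dq(): joint speeds.
- robot.get_effort(): joint torques, N m.
- robot.get_eef_pos(): TCP position.
- robot.get_tcp_rot(): TCP orientation.
- robot.get_wrist_force(): force on the tool from outside, world axes, zero at the start.
- robot.get_wrist_torque(): the same for the moment, N m.
- robot.get_gripper_width(): finger opening in mm.
Only numpy, scipy, OpenCV 4.12 (cv2) and the standard library are available. Lean on these libraries where they do the work, as an engineer would, in place of code of your own. Each camera call takes 0.05 s, during which the arm holds its last target. There are 200 camera calls.

### The job

Lift the loose cover plate off the two pins of the lamp housing and lay it down gently, flat and handle up, in the middle of the black rubber mat. Then raise the hinged inspection flap inside the housing by its handle until it is in line with the angle pointer on the housing's side, without moving the pointer, and keep holding it there: the flap falls shut when let go, so finish while holding it still. Leave the bottle, the dish and the slide box where they are.

Things in the scene. Friction and masses are not known exactly. Their poses are not given: they have to be found in the camera images.
- housing: White lamp housing fixed to the bench, left or right of the middle, the mat on the other side. 170 (x) x 214 (y) mm; origin: centre of its underside; x away from the robot (yaw within 0.25 rad), z up. Front and rear walls 62 mm high; the side walls (cheeks, 22 mm thick, 170 mm apart inside) 115 mm high, each with an upright pin, 8 mm thick, 12 mm tall, at x 0, y -96 and +96 mm.
- hinge (a point): Middle of the flap's hinge axis, at x -72, y 0, z 65.5 mm in the housing's frame (side near the robot); the axis runs along the housing's y. A thin graduated arc of 115 mm radius about the axis stands outside the +y cheek, at y +141 mm, spanning 0 to 1.0 rad above level, its top 165 mm above the bench.
- cover: Loose white cover plate, 150 (x) x 220 (y) x 5 mm, 0.2 to 0.4 kg, lying on the cheeks with two 11 mm holes over the pins. Origin at the centre of its underside (115 mm above the bench at the start), z up, axes parallel to the housing's. It must rise more than 12 mm to clear the pins.
- cover_bar (a point): Middle of the cover's handle: a round steel bar 12 mm thick running along the cover's y between two posts 90 mm apart, bar centre 40 mm above the plate's underside (35 mm above its top), centred on the plate. Axes as the cover's.
- mat: Black rubber mat fixed on the bench, 210 (x) x 280 (y) x 4 mm, origin at the centre of its underside, yaw varies a little.
- flap: Aluminium flap between the cheeks, under the cover, level at the start, 0.26 to 0.5 kg, 150 long x 164 wide x 5 mm. Origin on the hinge axis, mid width and thickness; x runs along the plate from hinge to free edge (plate from x 2 to 152 mm), y along the hinge, z out of its upper face. Its free far edge swings up (0 to 1.25 rad); the hinge is free, the flap falls shut unless held.
- flap_bar (a point): Middle of the flap's handle: a round steel bar 12 mm thick parallel to the hinge between two posts 90 mm apart, at x = 125, z = 30 mm in the flap's frame (27.5 mm above the plate's face; 95.5 mm above the bench when shut). Axes as the flap's. The round bar can turn between the fingers as the flap swings.
- pointer: Dark steel pointer marking the angle: flat bar 130 mm long, 10 mm high, 4 mm thick, outside the housing's +y cheek, 131 mm from its middle. Origin on the flap's hinge axis; x runs along the bar to its tip. It stands 0.35 to 0.95 rad above level, kept by friction. The flap is at the marked angle when its x axis is parallel to the pointer's, flap plate and pointer in one plane.
- pointer_tip (a point): Tip of the pointer, 130 mm from the hinge axis, up to 175 mm above the bench: carry the cover over it with room to spare.
- bottle: Bystander: white bottle with red cap, 64 mm thick, 150 mm tall, standing beyond the work; origin under its base.
- dish: Bystander: covered glass dish, 94 mm across, 18 mm high, on the bench at the robot's right; origin under its base.
- slide_box: Bystander: blue slide box 87 x 122 x 34 mm on the bench at the robot's left; origin under its base.

How it is judged:
By the outcome, as a careful person would: the job done as asked, in the order asked, and still so for the second after the job is handed in, while the arm keeps its last pose, push and grip.
It also fails if it takes over 51 s, if anything falls off the work surface, if the arm or the gripper's body presses on something with over 40 N, if the wrist force passes 120 N, or if a joint passes its speed limit or range.

## Working session

There is one attempt and no reset: what is moved stays moved. The work goes in short steps, each a Python script; the robot and the scene stay as the last script left them, time stands still between calls to the robot, and variables do not carry over. Pictures are saved under pics/ and viewed, on a budget of 10 in all, crops included, one or two more only if the job needs it, and the job is handed in when it is done.

```bash
ls; mkdir -p pics; python3 - <<'E'
from rig import robot
import cv2,numpy as np
for n in("scene","top"):
    p,d=robot.capture(n); cv2.imwrite(f"pics/{n}0.png",p[:,:,::-1]); np.savez(f"{n}0.npz",p=p,d=d)
    print(n,robot.camera_model(n))
print(robot.get_time_s(),robot.get_tcp_rot(),robot.get_eef_pos())
E
```

```text
pics
scene {'mtx': array([[510.39061425,   0.        , 319.15244699],
       [  0.        , 510.39061425, 197.0188943 ],
       [  0.        ,   0.        ,   1.        ]]), 'eye': array([1298.38628338,  120.8948025 , 1431.93644809]), 'attitude': array([ 0.6160988 ,  0.74109283, -0.20296608, -0.17322952])}
top {'mtx': array([[520.17499868,   0.        , 322.74027355],
       [  0.        , 520.17499868, 193.70839747],
       [  0.        ,   0.        ,   1.        ]]), 'eye': array([ 269.32338833,  -18.0771939 , 1669.571848  ]), 'attitude': array([ 0.70679366, -0.70365436,  0.05090316, -0.05217411])}
0.1 [ 2.26448983e-01  9.74022896e-01 -4.97411763e-04 -8.82621553e-05] [275.58613979 560.60126985 201.59291663]
```

View pics/scene0.png

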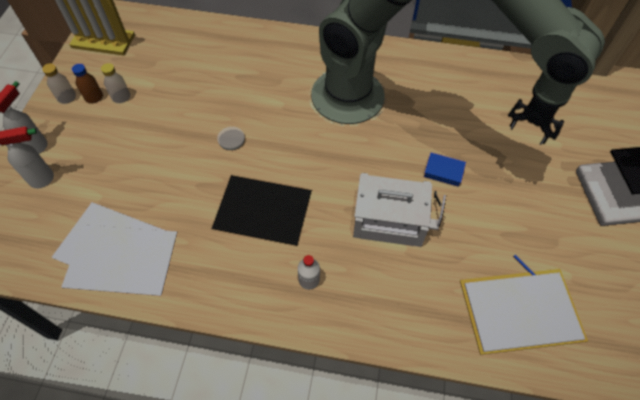

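View pics/top0.png

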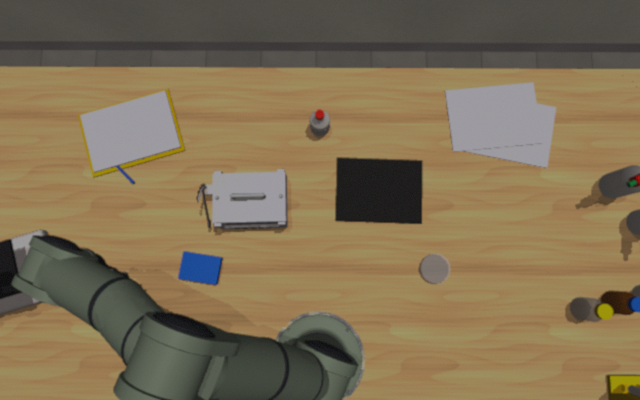

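The scene view shows the white housing at about (395,205) with the pointer/arc at (440,208), the mat at (262,210) and the bottle at (308,272). In the top view the housing is at (250,199), the mat at (379,190), the box at (200,268) and the dish at (434,268). Next I'll measure them.

```bash
cat > h.py <<'E'
import numpy as np,cv2
from scipy.spatial.transform import Rotation as R
from rig import robot
def cloud(n,d):
    c=robot.camera_model(n);K=c["mtx"];v,u=np.indices(d.shape)
    P=np.stack([(u-K[0,2])/K[0,0]*d,(v-K[1,2])/K[1,1]*d,d],-1)
    return P@R.from_quat(c["attitude"]).as_matrix().T+c["eye"]
def rect(pts):
    (cx,cy),(w,h),a=cv2.minAreaRect(pts[:,:2].astype(np.float32)); return cx,cy,w,h,a
def quat(yaw): # tool down, tool x at angle yaw
    c,s=np.cos(yaw),np.sin(yaw)
    return R.from_matrix(np.array([[c,s,0],[s,-c,0],[0,0,-1]])).as_quat()
E
python3 - <<'E'
from h import *
for n in("top","scene"):
    z=np.load(n+"0.npz");p=z["p"].astype(int);d=z["d"];C=cloud(n,d)
    ok=(d>0)
    roi=(C[...,0]>300)&(C[...,0]<800)&(abs(C[...,1])<400)&ok
    def big(m):
        k,l,s,_=cv2.connectedComponentsWithStats(m.astype(np.uint8)); return l==1+np.argmax(s[1:,4])
    m=big(roi&(abs(C[...,2]-120)<5)); print(n,"cover",m.sum(),rect(C[m]),np.median(C[m],0),C[m].mean(0))
    m=big(roi&(p.max(-1)<45)&(C[...,2]<15)); print("mat",m.sum(),rect(C[m]),np.median(C[m],0),C[m].mean(0))
    m=big(roi&(C[...,2]>145)&(C[...,2]<170)&(C[...,1]<C[...,1].max())); print("bar",m.sum(),rect(C[m]),C[m].mean(0))
    m=roi&(C[...,2]>25); k,l,s,_=cv2.connectedComponentsWithStats(m.astype(np.uint8))
    for i in range(1,k):
        if s[i,4]>15: print(s[i],C[l==i].mean(0).round(),C[l==i].min(0).round(),C[l==i].max(0).round())
for n,(x0,x1,y0,y1) in dict(scene=(340,480,155,255),top=(180,300,150,240)).items():
    p=np.load(n+"0.npz")["p"][y0:y1,x0:x1,::-1]; cv2.imwrite(f"pics/{n}_crop.png",cv2.resize(p,None,fx=5.5,fy=5.5,interpolation=cv2.INTER_CUBIC))
E
```

```text
top cover 2951 (488.53216552734375, 209.23793029785156, 167.74334716796875, 220.33811950683594, 2.022822380065918) [482.86170544 207.82980977 119.7985685 ] [485.94739592 208.86357117 119.86677689]
mat 5094 (526.5667114257812, -195.5786590576172, 270.62994384765625, 203.2703857421875, 88.29700469970703) [ 524.53843493 -195.92490358    4.1291852 ] [ 525.47151127 -195.67457536    4.09896681]
bar 141 (487.9674377441406, 207.96401977539062, 12.527528762817383, 99.17861938476562, 2.430953025817871) [487.20493089 207.93553764 159.30890546]
[310 109  20  26 419] [726.  -3. 102.] [704. -34.  25.] [765.  28. 158.]
[ 196  169   91   60 4381] [480. 215. 114.] [399.  97.  26.] [575. 358. 170.]
[190 252  32   8 170] [310. 359.  34.] [302. 303.  25.] [324. 400.  42.]
scene cover 2766 (493.28753662109375, 209.04080200195312, 169.3430938720703, 220.18966674804688, 1.7381691932678223) [500.07446315 210.37249647 119.62151622] [495.57723015 209.31652974 119.65069378]
mat 4554 (530.2181396484375, -197.22369384765625, 273.81817626953125, 205.0719757080078, 88.23208618164062) [ 535.94120502 -194.86984481    3.61648758] [ 534.26899605 -195.34833311    3.56207222]
bar 151 (491.55145263671875, 208.20474243164062, 14.729126930236816, 100.01473236083984, 0.8501908183097839) [493.00592821 208.68981453 157.45598188]
[425 169  30  13 196] [313. 357.  33.] [300. 304.  25.] [332. 400.  42.]
[ 354  173   93   71 4664] [513. 217. 105.] [400.  97.  25.] [583. 356. 172.]
[298 255  22  33 571] [756.   0.  97.] [717. -33.  25.] [775.  29. 154.]
```

View pics/scene_crop.png

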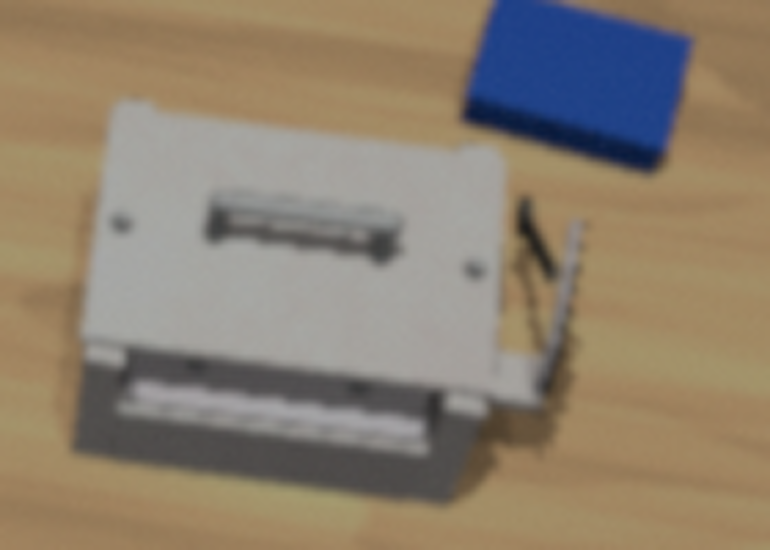

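The crop shows the pins at full-image px (362,195) and (426,204), the cover bar between them, and the pointer running about (435,191) to (440,205). Both cameras agree to within about 4 mm: the bar is at (490,208) with yaw 0.033, and the mat at (528,-196) with yaw -0.03. Next I'll check IK for the plan and make a first pointer estimate.

```bash
cat >> h.py <<'E'
H=np.array([490,208.3,0]); HY=0.033; M=np.array([528,-196.,0]); MY=-0.030
RH=R.from_euler("z",HY)
def flap_pose(th,sgn,frac=1.0,off=0.,H=H):
    """TCP pose gripping flap bar at angle th, tool tilted frac*th, off = grasp point above bar centre"""
    b=np.array([-72+125*np.cos(th)-30*np.sin(th),0,65.5+125*np.sin(th)+30*np.cos(th)])
    q=R.from_euler("z",HY)*R.from_euler("y",-frac*th)*R.from_quat(quat(sgn*np.pi/2))
    return H+RH.apply(b)+q.apply([0,0,19-off]),q.as_quat()
E
python3 - <<'E'
from h import *
for s in(1,-1):
    print("sgn",s)
    for nm,p,y in(("pre",[490,208.3,250],HY),("gr",[490,208.3,136],HY),("matup",[528,-196,230],MY),("mat",[528,-196,25],MY)):
        j=robot.solve_ik(p,quat(y+s*np.pi/2)); print(nm,None if j is None else np.round(j,2))
    for th in(0,.35,.65,.95):
      for f in(1,.5):
        j=robot.solve_ik(*flap_pose(th,s,f)); print(th,f,None if j is None else np.round(j,2))
# pointer
Y=131.
for n in("top","scene"):
    z=np.load(n+"0.npz");p=z["p"].astype(int);d=z["d"];c=robot.camera_model(n);K=c["mtx"]
    v,u=np.indices(d.shape)
    D=np.stack([(u-K[0,2])/K[0,0],(v-K[1,2])/K[1,1],np.ones_like(u)],-1)@R.from_quat(c["attitude"]).as_matrix().T
    Rm=RH.as_matrix(); Dh=D@Rm; e=(c["eye"]-H)@Rm
    Q=e+Dh*((Y-e[1])/Dh[...,1])[...,None]
    Ch=(cloud(n,d)-H)@Rm
    m=(abs(Ch[...,1]-Y)<12)&(Ch[...,2]>50)&(abs(Ch[...,0])<110)&(d>0)
    print(n,m.sum())
    o=np.c_[u[m],v[m],p[m].max(-1),Ch[m].round(),Q[m][:,[0,2]].round()]
    print(o[np.argsort(o[:,1])].astype(int))
E
```

```text
sgn 1
pre [-0.76  0.33  0.32  1.8  -0.12  1.03 -0.36]
gr [-0.72  0.48  0.27  1.92 -0.18  0.77 -0.31]
matup [-0.27  0.49  0.75  1.76 -0.38  1.04  0.58]
mat [ 0.05  0.7   0.28  1.9  -0.33  0.59  0.52]
0 1 [-0.63  0.63  0.22  1.83 -0.2   0.71 -0.26]
0 0.5 [-0.63  0.63  0.22  1.83 -0.2   0.71 -0.26]
0.35 1 [-0.89  0.46  0.38  2.14  0.04  0.27 -0.58]
0.35 0.5 [-0.76  0.49  0.31  1.99 -0.13  0.53 -0.37]
0.65 1 [-0.95  0.36  0.22  2.38  1.85  0.35 -2.51]
0.65 0.5 [-0.92  0.37  0.39  2.15  0.08  0.37 -0.62]
0.95 1 None
0.95 0.5 [-1.21  0.29  0.57  2.32  0.59  0.23 -1.21]
sgn -1
pre [ 0.35  0.6  -1.27  1.75  0.6   1.26  2.1 ]
gr [-0.19  0.49 -0.43  1.89  0.27  0.82  2.41]
matup [-0.49  0.72  1.23  1.77 -0.74  1.2  -2.22]
mat [-0.37  0.99  1.01  1.92 -1.1   0.92 -1.96]
0 1 [-0.16  0.65 -0.44  1.8   0.38  0.78  2.38]
0 0.5 [-0.16  0.65 -0.44  1.8   0.38  0.78  2.38]
0.35 1 [-0.43  0.43 -0.21  2.11  0.75  0.41  1.9 ]
0.35 0.5 [-0.26  0.49 -0.36  1.97  0.45  0.61  2.24]
0.65 1 [-0.79  0.35  0.03  2.37  1.79  0.42  0.71]
0.65 0.5 [-0.41  0.36 -0.25  2.13  0.62  0.48  2.01]
0.95 1 None
0.95 0.5 [-0.65  0.25 -0.1   2.29  0.99  0.39  1.54]
top 188
[[205 184 128 ...  71  39 122]
 [206 184 151 ...  72  41 109]
 [207 184 158 ...  71  44  95]
 ...
 [208 226  84 ...  71 -84  79]
 [209 226  52 ...  78 -83  65]
 [210 226  78 ...  57 -82  50]]
scene 187
[[435 191  95 ...  76 -85  65]
 [436 191 116 ...  73 -74  82]
 [435 192  74 ...  82 -81  65]
 ...
 [435 229  97 ...  69  64  89]
 [436 229  95 ...  66  72 105]
 [437 229  92 ...  67  81 120]]
```

```bash
python3 - <<'E'
from h import *
q=quat(HY+np.pi/2)
def st(s): print(s,round(robot.get_time_s(),2),robot.get_eef_pos().round(1),robot.get_wrist_force().round(1),round(robot.get_gripper_width(),1))
p=robot.get_eef_pos(); robot.servo_line([p[0],p[1],290],max_speed=200); st("up")
robot.reach([490,208.3,260],q); st("pre")
robot.servo_line([490,208.3,137],max_speed=120); st("down")
robot.grab(); st("grab")
robot.servo_line([490,208.3,145],max_speed=40); st("lift8")
robot.servo_line([490,208.3,215],max_speed=100); st("lift")
for n in("scene","top"):
    p,d=robot.capture(n); np.savez(f"{n}1.npz",p=p,d=d)
a=np.load("scene1.npz")["p"][120:270,300:500,::-1]; cv2.imwrite("pics/lift.png",cv2.resize(a,None,fx=4,fy=4))
E
```

```text
up 0.69 [275.5 560.5 290. ] [ 0.9 -0.1 -0.5] 85.4
pre 2.22 [489.6 209.8 259.9] [-1.1  0.3 -0. ] 85.4
down 3.39 [490.3 208.5 137.6] [-0.4  0.3  0.3] 85.5
grab 4.16 [490.  208.3 137. ] [ 0.4 -0.2 -0.4] 0.1
lift8 4.51 [490.1 208.4 145.3] [0.4 0.  0. ] -0.4
lift 5.36 [489.7 208.2 214.5] [ 0.3  1.1 -0.4] -0.2
```

View pics/lift.png

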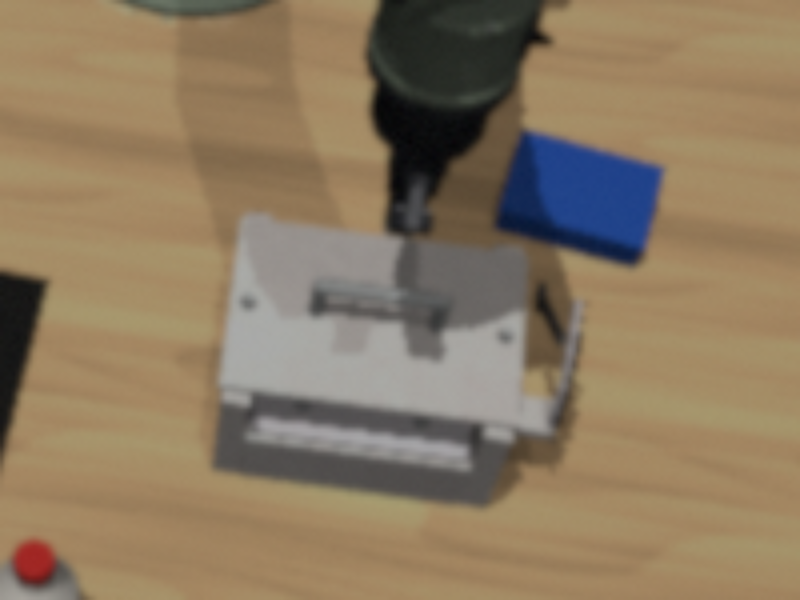

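The gripper closed to 0 mm, so it missed the bar. The cover is still seated. I'll compare where the tool appears in the image with its reported pose.

```bash
python3 - <<'E'
from h import *
print(robot.get_tcp_rot(),quat(HY+np.pi/2),robot.get_eef_pos(),np.round(robot.get_joints(),3))
for n in("scene","top"):
    c=robot.camera_model(n)
    for P in([490,208.3,215],[490,208.3,155],[490,208.3,300]):
        X=R.from_quat(c["attitude"]).inv().apply(np.array(P)-c["eye"]); print(n,P,(c["mtx"]@X/X[2])[:2].round(1))
    C=cloud(n,np.load(n+"1.npz")["d"]); m=(abs(C[...,0]-470)<150)&(abs(C[...,1]-210)<150)&(C[...,2]>180)
    for lo,hi in((180,210),(210,235),(235,260),(260,290),(290,330)):
        k=m&(C[...,2]>lo)&(C[...,2]<hi)
        if k.sum(): print(lo,k.sum(),C[k].mean(0).round(),C[k].min(0).round(),C[k].max(0).round())
a=np.load("top1.npz")["p"][130:270,170:340,::-1]; cv2.imwrite("pics/lift_top.png",cv2.resize(a,None,fx=4,fy=4))
E
```

```text
[ 6.95329520e-01  7.18690839e-01 -5.66723538e-04 -1.23586413e-04] [0.6953438  0.71867726 0.         0.        ] [489.6664266  208.15509303 214.33071692] [-0.759  0.375  0.324  1.843 -0.144  0.947 -0.339]
scene [490, 208.3, 215] [398.2 182.3]
scene [490, 208.3, 155] [395.4 193.3]
scene [490, 208.3, 300] [402.7 165.3]
235 13 [498. 203. 250.] [486. 197. 243.] [504. 215. 258.]
260 6 [500. 201. 283.] [498. 195. 271.] [503. 220. 290.]
290 54 [512. 204. 311.] [496. 191. 290.] [551. 225. 330.]
top [490, 208.3, 215] [243.8 190.9]
top [490, 208.3, 155] [246.9 194. ]
top [490, 208.3, 300] [239.  186.1]
```

View pics/lift_top.png

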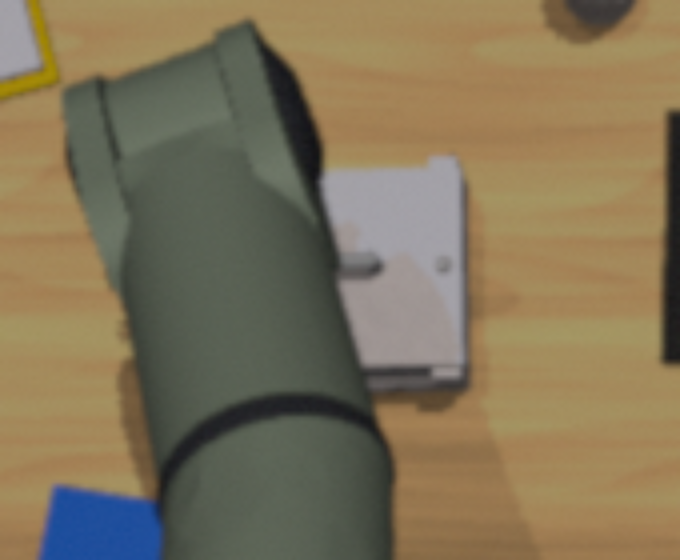

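```bash
python3 - <<'E'
from h import *
c=robot.camera_model("scene")
def pr(P):
    X=R.from_quat(c["attitude"]).inv().apply(np.array(P)-c["eye"]); return (c["mtx"]@X/X[2])[:2].round(1)
print(pr([275.6,560.6,201.6]),pr([275.6,560.6,220]))
z=np.load("scene0.npz");C=cloud("scene",z["d"])
m=(abs(C[...,0]-276)<120)&(abs(C[...,1]-560)<120)&(C[...,2]>150)&(z["d"]>0)
for lo in range(150,330,15):
    k=m&(C[...,2]>=lo)&(C[...,2]<lo+15)
    if k.sum(): print(lo,k.sum(),C[k].mean(0).round(),C[k].min(0).round(),C[k].max(0).round())
z=np.load("scene1.npz");C=cloud("scene",z["d"])
print(C[168:186:1,396:410:2,2].astype(int)); print(C[168:186:1,396:410:2,0].astype(int)); print(z["p"][168:186,396:410:2].mean(-1).astype(int))
a=z["p"][140:200,370:440,::-1]; b=np.load("scene0.npz")["p"][80:140,500:570,::-1]
o=np.hstack([cv2.resize(i,None,fx=5.5,fy=5.5,interpolation=cv2.INTER_CUBIC) for i in(a,b)])
cv2.imwrite("pics/tips.png",np.clip(o.astype(int)*2,0,255))
E
```

```text
[521.7 143.9] [523.8 140.2]
240 13 [278. 548. 249.] [255. 510. 243.] [306. 606. 253.]
255 45 [284. 558. 262.] [249. 507. 255.] [310. 608. 270.]
270 36 [285. 560. 278.] [254. 506. 270.] [310. 613. 285.]
285 132 [281. 559. 294.] [241. 489. 285.] [321. 629. 300.]
300 171 [285. 560. 308.] [244. 491. 300.] [320. 631. 315.]
315 145 [289. 558. 323.] [250. 490. 315.] [320. 628. 330.]
[[  1 302 309 345 345 350 314]
 [  0 304 295 336 346 305 310]
 [  3 292 294 341 344 302   6]
 [  2 290 300 340 343 294   3]
 [  1 303 334 340 341 289   0]
 [ -4 321 323 341 340 330   0]
 [248 320 336 335 337 337   1]
 [252 331 335 339 338 338  -2]
 [255 332 335 338 336 336 333]
 [248 329 332 332 331 334 330]
 [243 256 251 329 330 332   3]
 [119  -3 251 252  -5   2  -4]
 [117 117 124 118 120   2  -4]
 [124 117 120 121 117 119 116]
 [121 114 118 117 118 120 125]
 [115 117 118 119 120 124 117]
 [115 118 115 118 121 119 121]
 [118 119 120 118 119 124 123]]
[[291 502 506 531 530 532 506]
 [295 507 500 528 534 504 507]
 [301 502 502 534 535 505 296]
 [304 504 510 537 538 502 298]
 [308 516 536 540 539 502 300]
 [308 5
[... 373 characters left out ...]
6 436 433 432 435 433]]
[[102  25  13  51  77  42  35]
 [106  22  14  57  77  44  56]
 [105  28  32  61  78  52  74]
 [100  39  54  66  76  62  81]
 [ 91  39  58  70  76  71  84]
 [ 85  32  43  74  74  65  78]
 [ 78  30  42  77  71  47  66]
 [ 75  29  43  76  72  43  66]
 [ 79  28  37  67  63  38  67]
 [ 90  40  33  52  52  39  71]
 [114  79  58  52  64  57  79]
 [135 119  95  70  82  77  87]
 [144 141 116  80  89  95  94]
 [146 144 109  80  90 101 102]
 [143 141  97  79  90 103 102]
 [145 139  93  80  89 103 102]
 [145 133  86  79  90 102 102]
 [146 126  82  80  89 101 102]][ WARN:0@0.662] global loadsave.cpp:1063 imwrite_ Unsupported depth image for selected encoder is fallbacked to CV_8U.
```

View pics/tips.png

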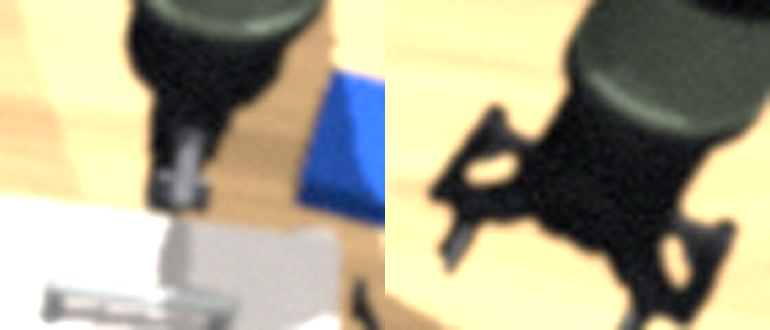

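The left half shows the closed fingertips ending near px (402,178), at about z 240 by depth while the TCP reads 215. The right half (start pose, open) shows tips about 41 mm above the TCP, 13 mm of which is the opening swing. Both agree that the fingers end about 26 mm short of the reported TCP, so they closed above the bar. I'll retry about 24 mm lower with force checks.

```bash
python3 - <<'E'
from h import *
def st(s): print(s,round(robot.get_time_s(),2),robot.get_eef_pos().round(1),robot.get_wrist_force().round(1),round(robot.get_gripper_width(),1))
robot.open_gripper(); st("open")
robot.servo_line([490,208.3,137],max_speed=150)
for z in(129,121,114):
    robot.servo_line([490,208.3,z],max_speed=60); st(z)
    if np.linalg.norm(robot.get_wrist_force())>6: break
robot.grab(); st("grab")
for n in("scene",):
    p,d=robot.capture(n); np.savez(f"{n}2.npz",p=p,d=d)
a=p[140:220,350:450,::-1]; cv2.imwrite("pics/grab2.png",cv2.resize(a,None,fx=6,fy=6,interpolation=cv2.INTER_CUBIC))
E
```

```text
open 6.24 [490.  208.3 215. ] [-0.2 -1.  -0.5] 85.4
129 7.19 [490.  208.3 129.1] [-0.2 -1.1 -0.3] 85.3
121 7.47 [489.8 208.2 120.6] [-0.2  0.2  0.7] 85.4
114 7.74 [489.8 208.2 113.6] [-0.9 -0.2 -0.4] 85.2
grab 8.43 [490.1 208.3 114.2] [-0.8 -0.9  5.2] 9.3
```

View pics/grab2.png

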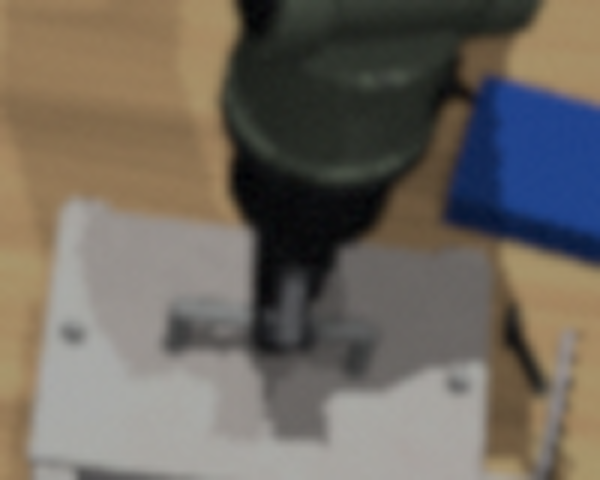

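The width is 9.3 mm, less than the 12 mm bar, with 5 N of upward force. That looks like pinching the bar's upper half. I'll open, go lower with force checks, and grip again.

```bash
python3 - <<'E'
from h import *
def st(s): print(s,round(robot.get_time_s(),2),robot.get_eef_pos().round(1),robot.get_wrist_force().round(1),round(robot.get_gripper_width(),1))
robot.open_gripper(); st("open")
for z in(110,106,102):
    robot.servo_line([490,208.3,z],max_speed=40); st(z)
    if np.linalg.norm(robot.get_wrist_force())>6: break
else:
    robot.grab(); st("grab")
E
```

```text
open 9.19 [490.  208.3 114. ] [-1.  -0.4 -0.2] 85.4
110 9.44 [489.8 208.2 109.7] [-1.   0.2  0.2] 85.6
106 9.69 [489.8 208.2 105.7] [-0.4 -0.4 -0.2] 85.2
102 9.94 [489.9 208.2 101.8] [ 0.6 -0.2  0.7] 85.6
grab 10.62 [490.  208.3 102.1] [-1.8 -1.2  4.7] 10.2
```

```bash
python3 - <<'E'
from h import *
def st(s): print(s,round(robot.get_time_s(),2),robot.get_eef_pos().round(1),robot.get_wrist_force().round(1),robot.get_wrist_torque().round(2),round(robot.get_gripper_width(),1))
st("0")
for z in(105,110,116,122):
    robot.servo_line([490,208.3,z],max_speed=40); st(z)
    if robot.get_gripper_width()<5: break
p,d=robot.capture("scene"); np.savez("scene3.npz",p=p,d=d)
C=cloud("scene",d); m=(abs(C[...,0]-500)<70)&(abs(C[...,1]-210)<100)&(C[...,2]>105)&(C[...,2]<165)
h=np.histogram(C[m][:,2],np.arange(105,166,5)); print(*zip(h[1],h[0]))
a=p[140:220,350:450,::-1]; cv2.imwrite("pics/lift3.png",cv2.resize(a,None,fx=6,fy=6,interpolation=cv2.INTER_CUBIC))
E
```

```text
0 10.62 [490.  208.3 102.1] [-1.8 -1.2  4.7] [-0.06  0.24 -0.04] 10.2
105 10.88 [490.  208.3 105. ] [ 0.3  0.3 -4.3] [-0.02  0.03 -0.04] 10.7
110 11.15 [490.1 208.4 110.2] [-0.8 -0.4 -3. ] [0.05 0.04 0.03] 10.2
116 11.45 [490.2 208.4 116.3] [ 0.1  0.5 -3.1] [-0.05 -0.01 -0.02] 9.8
122 11.75 [490.2 208.4 122.3] [ 0.4  0.2 -3.5] [-0.01 -0.02 -0.05] 10.0
(np.int64(105), np.int64(12)) (np.int64(110), np.int64(35)) (np.int64(115), np.int64(18)) (np.int64(120), np.int64(1)) (np.int64(125), np.int64(5)) (np.int64(130), np.int64(137)) (np.int64(135), np.int64(1223)) (np.int64(140), np.int64(917)) (np.int64(145), np.int64(72)) (np.int64(150), np.int64(9)) (np.int64(155), np.int64(13)) (np.int64(160), np.int64(8))
```

View pics/lift3.png

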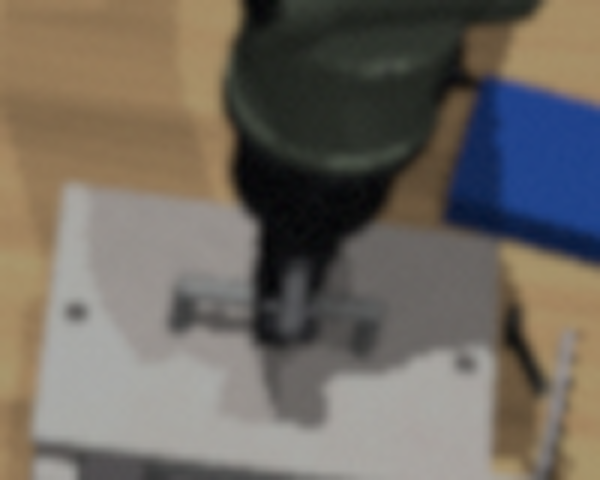

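The cover is lifted about 20 mm, clear of the pins at crop (76,312) and (465,362). It is level (plate top at about 139.5), with 3.3 N on the wrist. I'll carry it to the mat, lower it slowly and watch for contact.

```bash
python3 - <<'E'
from h import *
def st(s): print(s,round(robot.get_time_s(),2),robot.get_eef_pos().round(1),robot.get_wrist_force().round(1),robot.get_wrist_torque().round(2),round(robot.get_gripper_width(),1))
q=quat(MY+np.pi/2)
robot.servo_line([490,208.3,190],max_speed=120); st("up")
robot.servo_line([M[0],M[1],190],max_speed=180,rot=q); st("over")
robot.servo_line([M[0],M[1],5],max_speed=130); st("low")
for z in np.arange(2,-18,-1.5):
    robot.servo_line([M[0],M[1],z],max_speed=20); f=robot.get_wrist_force()[2]
    if f>-1.2: break
st("touch")
E
```

```text
up 12.52 [489.6 208.2 189.4] [ 0.1 -0.4 -3. ] [ 0.01  0.02 -0.04] 10.3
over 14.93 [ 528.1 -195.3  190. ] [-0.2  0.3 -3.5] [-0.04  0.02  0.  ] 10.0
low 16.5 [ 528.4 -196.1    5.6] [-0.2  0.1 -3.2] [ 0.05 -0.01  0.01] 10.4
touch 18.55 [ 528.9 -196.2   -7.5] [-2.2  3.2 16.6] [ 0.38  0.42 -0.03] 9.6
```

```bash
python3 - <<'E'
from h import *
def st(s): print(s,round(robot.get_time_s(),2),robot.get_eef_pos().round(1),robot.get_wrist_force().round(1),robot.get_wrist_torque().round(2),round(robot.get_gripper_width(),1))
x,y=M[:2]
robot.servo_line([x,y,-7.7],max_speed=20); st("ease")
robot.open_gripper(); st("open")
robot.servo_line([x,y,200],max_speed=180); st("up")
robot.servo_line([480,100,230],max_speed=200,rot=quat(HY+np.pi/2)); st("side")
for n in("scene","top"):
    p,d=robot.capture(n); np.savez(f"{n}4.npz",p=p,d=d)
    C=cloud(n,d); m=(abs(C[...,0]-528)<130)&(abs(C[...,1]+196)<170)&(d>0)
    w=m&(p.max(-1)>70)&(C[...,2]>5)&(C[...,2]<15); 
    print(n,"plate",w.sum(),rect(C[w]),C[w].mean(0).round(1))
    w=m&(C[...,2]>38)&(C[...,2]<60); print("bar",w.sum(),rect(C[w]),C[w].mean(0).round(1))
p=np.load("scene4.npz")["p"][140:265,200:460,::-1]; cv2.imwrite("pics/placed.png",cv2.resize(p,None,fx=3,fy=3,interpolation=cv2.INTER_CUBIC))
E
```

```text
ease 18.8 [ 528.4 -196.1   -7.3] [-1.1  0.9  8.4] [ 0.14  0.02 -0.01] 10.2
open 19.52 [ 528.  -196.    -7.7] [0.3 0.1 1.3] [ 0.02  0.04 -0.01] 85.6
up 20.82 [ 527.5 -195.8  199.2] [ 1.1 -0.2 -0.1] [-0.05 -0.02 -0.01] 85.6
side 22.48 [480.1  99.1 230. ] [ 0.2  0.1 -0.8] [ 0.02 -0.06  0.06] 85.1
scene plate 2552 (528.2081909179688, -196.74366760253906, 258.8231201171875, 336.22210693359375, 0.25663459300994873) [ 531.7 -195.8    9.8]
bar 124 (530.182861328125, -195.72183227539062, 101.77926635742188, 15.284464836120605, 86.94032287597656) [ 531.1 -194.3   49.1]
top plate 2829 (528.7604370117188, -196.8819580078125, 257.1036071777344, 337.47369384765625, 0.22961539030075073) [ 524.7 -194.7    9.9]
bar 123 (524.9967041015625, -195.21963500976562, 100.99585723876953, 12.464153289794922, 88.63143920898438) [ 524.4 -194.5   50.4]
```

View pics/placed.png

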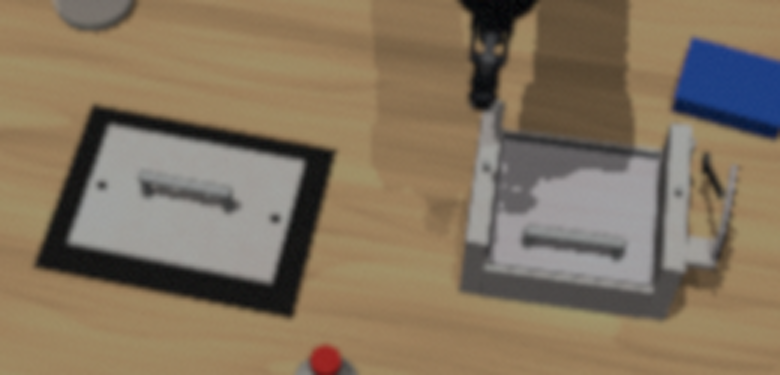

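The cover lies level and centred on the mat: bar at (528,-195), plate top z 9.8, so flat, handle up. The flap bar shows at crop (575,243) and the pointer at crop (705,155) to (722,195). Now I'll measure the flap bar and pointer from the depth and images already stored, plus a few new frames.

```bash
python3 - <<'E'
from h import *
Rm=RH.as_matrix()
from scipy.optimize import minimize
for n,(u0,u1,v0,v1) in dict(scene=(430,446,184,212),top=(195,214,178,232)).items():
    fr=[robot.capture(n) for _ in range(6)]
    p=np.mean([f[0] for f in fr],0);d=np.median([f[1] for f in fr],0); np.savez(n+"5.npz",p=p,d=d)
    C=(cloud(n,d)-H)@Rm
    m=(abs(C[...,0]-53)<40)&(abs(C[...,1])<75)&(C[...,2]>86)&(C[...,2]<108); print(n,"flapbar(h)",m.sum(),rect(C[m]),C[m].mean(0).round(1))
    for s in(-1,1):
        m=(abs(C[...,0])<95)&(abs(C[...,1]-s*96)<25)&(abs(C[...,2]-115)<5); print("cheek",s,m.sum(),rect(C[m]),C[m].mean(0).round(1))
    g=p.max(-1); c=robot.camera_model(n)
    def pr(X):
        X=R.from_quat(c["attitude"]).inv().apply(np.atleast_2d(X)@Rm.T+H-c["eye"])@c["mtx"].T; return X[:,:2]/X[:,2:]
    big=cv2.resize(g.astype(np.float32),None,fx=1,fy=1)
    res=[]
    for th in np.arange(.3,1.0,.025):
        B=np.array([[x,y,z] for x in(0,130) for y in(129,133) for z in(-5,5)],float)
        B=np.c_[-72+B[:,0]*np.cos(th)-B[:,2]*np.sin(th),B[:,1],65.5+B[:,0]*np.sin(th)+B[:,2]*np.cos(th)]
        hull=cv2.convexHull(((pr(B)+.5)*8).astype(np.float32))
        best=(-9,)
        mk=np.zeros((3200,5120),np.uint8); cv2.fillConvexPoly(mk,hull.astype(np.int32),255)
        ks=cv2.resize(mk,(640,400),interpolation=cv2.INTER_AREA)/255.; dil=cv2.dilate(ks,np.ones((5,5)))
        ring=np.clip(dil-ks,0,1)
        for dx in(-2,-1,0,1,2):
            for dy in(-1,0,1):
                G=np.roll(g,(-dy,-dx),(0,1)); sc=(G*ring).sum()/ring.sum()-(G*ks).sum()/ks.sum()
                best=max(best,(sc,dx,dy))
        res.append((round(th,3),round(best[0],1),*best[1:]))
    res.sort(key=lambda r:-r[1]); print(res[:7])
    dk=np.zeros(g.shape,bool); dk[v0:v1,u0:u1]=(g<75)[v0:v1,u0:u1]; dk&=(abs(C[...,1]-131)<14)&(C[...,2]>50)
    print("dark",dk.sum())
    v,u=np.nonzero(dk); 
    for a,b in zip(u,v): print((int(a),int(b)),int(g[b,a]),C[b,a].round().astype(int),end=" ")
    X=C[dk][:,[0,2]]; print("\nangle through hinge",np.round(np.arctan2(X[:,1]-65.5,X[:,0]+72),2))
E
```

```text
scene flapbar(h) 145 (53.732276916503906, 0.5039405822753906, 13.897161483764648, 99.75281524658203, 0.11244083940982819) [55.8  0.2 98.1]
cheek -1 329 (1.2628326416015625, -95.52200317382812, 169.0167236328125, 21.927000045776367, 0.02113429456949234) [  7.9 -95.2 114.4]
cheek 1 363 (1.7781753540039062, 96.22860717773438, 22.367950439453125, 169.96839904785156, 89.68603515625) [  5.1  96.  114.3]
[(np.float64(0.8), np.float64(59.3), -1, -1), (np.float64(0.825), np.float64(58.6), -1, 0), (np.float64(0.775), np.float64(58.1), -1, -1), (np.float64(0.85), np.float64(56.4), -1, 1), (np.float64(0.75), np.float64(53.0), 0, -1), (np.float64(0.875), np.float64(50.6), -1, 1), (np.float64(0.725), np.float64(49.6), 0, -1)]
dark 29
(435, 192) 71 [-73 129  77] (435, 193) 62 [-69 129  78] (434, 194) 72 [-76 129  60] (435, 194) 51 [-65 129  78] (434, 195) 67 [-72 129  61] (435, 195) 37 [-63 130  75] (436, 195) 68 [-55 130  88] (434, 196) 67 [-67 129  63] (435, 196) 30 [-58 129  77] (436, 196) 50 [-48 129  94] (435, 197) 49 [-54 129  78] (436, 197) 39 [-46 130  92] (437, 197) 70 [-37 130 106] (436, 
[... 2659 characters left out ...]
220) 67 [-66 129  76] (208, 221) 62 [-69 131  78] (209, 221) 48 [-69 129  76] (208, 222) 70 [-72 131  77] (209, 222) 47 [-71 129  74] (208, 223) 73 [-75 131  78] (209, 223) 49 [-75 129  74] (208, 224) 74 [-78 132  76] (209, 224) 48 [-78 129  74] (209, 225) 46 [-81 129  75] (209, 226) 51 [-83 130  70] 
angle through hinge [0.34 0.33 0.38 0.3  0.31 0.14 0.2  0.76 0.81 0.78 0.81 0.8  0.81 0.84
 0.83 0.75 0.83 0.78 0.84 0.81 0.83 0.8  0.85 0.85 0.84 0.77 0.84 0.81
 0.85 0.83 0.85 0.86 0.88 0.85 0.88 0.89 0.87 0.89 0.94 0.91 0.87 0.87
 0.96 0.94 0.96 1.03 0.92 1.15 1.15 1.03 1.3  1.24 1.55 1.51 1.8  1.86
 2.07 2.16 2.31 2.75]<stdin>:10: RuntimeWarning: Mean of empty slice.
  ret = um.true_divide(
```

Both cameras give a pointer angle of about 0.79 ±0.02, and the flap bar at (53,0) in the housing frame, as stated. I'll plan the flap lift with the corrected finger length, check IK, then grip it.

```bash
cat >> h.py <<'E'
L=43.
def fp(th,frac=0.55): return flap_pose(th,1,frac,off=19-L)
def st(s): print(s,round(robot.get_time_s(),2),robot.get_eef_pos().round(1),robot.get_wrist_force().round(1),robot.get_wrist_torque().round(2),round(robot.get_gripper_width(),1))
E
python3 - <<'E'
from h import *
for f in(.4,.55,.7): 
    for th in(.4,.79,.87):
        j=robot.solve_ik(*fp(th,f)); print(f,th,None if j is None else np.round(j,2))
p,q=fp(0); print(p)
robot.servo_line([p[0],p[1],210],max_speed=180,rot=q); st("above")
robot.servo_line([p[0],p[1],p[2]+25],max_speed=150)
for dz in(16,8,0):
    robot.servo_line([p[0],p[1],p[2]+dz],max_speed=60)
    if np.linalg.norm(robot.get_wrist_force())>6: st("contact");break
else:
    robot.grab(); st("grab")
E
```

```text
0.4 0.4 [-0.74  0.52  0.28  1.99 -0.14  0.5  -0.35]
0.4 0.79 [-0.93  0.39  0.39  2.17  0.05  0.34 -0.6 ]
0.4 0.87 [-0.99  0.37  0.43  2.21  0.12  0.3  -0.69]
0.55 0.4 [-0.78  0.51  0.3   2.04 -0.11  0.42 -0.4 ]
0.55 0.79 [-1.1   0.4   0.54  2.26  0.22  0.17 -0.8 ]
0.55 0.87 [-1.44  0.55  1.    2.31 -1.18  0.21  0.55]
0.7 0.4 [-0.82  0.5   0.34  2.09 -0.07  0.33 -0.45]
0.7 0.79 [-1.05  0.39  0.41  2.33  1.53  0.18 -2.16]
0.7 0.87 [-1.08  0.37  0.39  2.38  1.81  0.26 -2.47]
[542.97114412 210.04868257  52.5       ]
above 24.04 [542.8 209.1 210.1] [-0.4 -0.4  0.7] [-0.04  0.   -0.01] 85.4
grab 26.62 [543.4 210.1  52.7] [1.2 0.1 2. ] [-0.01 -0.53 -0.02] 9.6
```

```bash
python3 - <<'E'
from h import *
for th in np.append(np.arange(.1,.75,.1),.74):
    p,q=fp(th,.42); robot.servo_line(p,max_speed=60,rot=q)
    if abs(th*10%2)<.1 or th>.72: st(round(th,2))
    if np.linalg.norm(robot.get_wrist_force())>25 or robot.get_gripper_width()<6: st("STOP");break
fr=[robot.capture("scene") for _ in range(6)]
p=np.mean([f[0] for f in fr],0);d=np.median([f[1] for f in fr],0); np.savez("scene6.npz",p=p,d=d)
a=p[140:230,350:470,::-1].astype(np.uint8); cv2.imwrite("pics/flap.png",cv2.resize(a,None,fx=6,fy=6,interpolation=cv2.INTER_CUBIC))
C=(cloud("scene",d)-H)@RH.as_matrix()
b=C[(abs(C[...,1])<75)&(C[...,0]>-70)&(C[...,0]<60)&(C[...,2]>75)&(C[...,2]<185)]
print(len(b))
for y0 in range(-80,80,20):
    s=b[(b[:,1]>=y0)&(b[:,1]<y0+20)]; print(y0,s[::max(1,len(s)//8)][:,[0,2]].round().astype(int).tolist(), np.round(np.median(np.arctan2(s[:,2]-65.5,s[:,0]+72)),3) if len(s) else "")
E
```

```text
0.2 27.34 [538.6 210.   77.2] [ 6.2 -0.6 -1.7] [-0.07 -1.36 -0.03] 10.0
0.4 28.05 [529.5 209.7 100. ] [ 7.  -0.7  2.6] [-0.12 -1.38 -0.06] 9.8
0.6 28.75 [516.1 209.3 119.9] [ 8.8 -1.2  3.9] [-0.28 -1.98 -0.07] 9.4
0.74 29.35 [504.8 209.  131.9] [ 9.3 -2.2  6.4] [-0.3  -2.35 -0.1 ] 9.4
753
-80 [[-59, 80], [-55, 82], [-37, 99], [-20, 114], [-2, 130], [12, 142], [16, 145], [33, 160], [43, 164]] 0.743
-60 [[-63, 77], [-50, 87], [-30, 106], [12, 171], [15, 163], [18, 157], [21, 149], [36, 163], [43, 164]] 0.76
-40 [[0, 175], [7, 176], [5, 171], [-25, 109], [-9, 124], [7, 138], [22, 151], [35, 161], [45, 167]] 0.744
-20 [[-7, 182], [8, 171], [17, 185], [-15, 118], [20, 172], [5, 135], [22, 149], [39, 166], [42, 168]] 0.741
0 [[9, 185], [14, 181], [19, 177], [16, 162], [8, 138], [14, 144], [32, 160], [33, 160], [43, 164]] 0.739
20 [[1, 176], [6, 172], [9, 174], [-21, 113], [-4, 127], [12, 143], [26, 154], [27, 155], [43, 169]] 0.742
40 [[1, 175], [10, 172], [13, 166], [17, 162], [0, 131], [16, 146], [31, 157], [36, 164]] 0.751
60 [[-64, 76], [-41, 94], [-36, 99], [-19, 114], [-5, 126], [13, 143], [26, 153], [31, 159], [43, 167]] 0.739
```

View pics/flap.png

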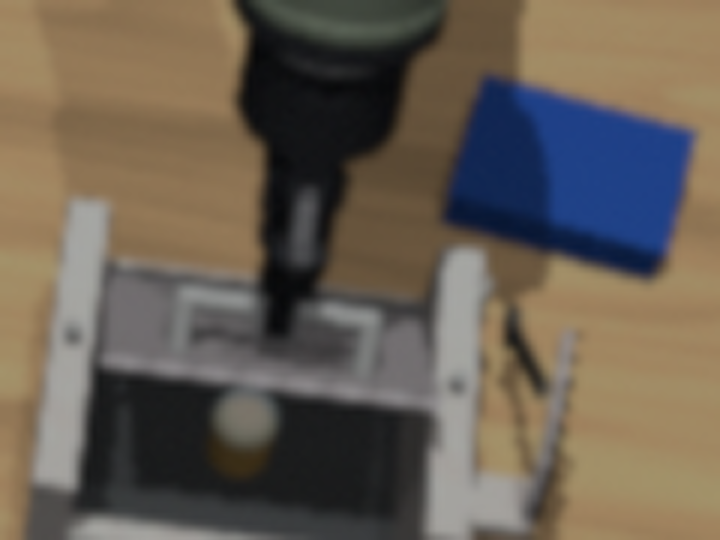

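The flap is raised and held, with its handle in the fingers at crop (280,315). The pointer at crop (510,315) to (545,390) is untouched. Next I'll fit both slopes in the same frame.

```bash
python3 - <<'E'
from h import *
Rm=RH.as_matrix()
def fit(X,t=4):
    for _ in range(4):
        c=X.mean(0); v=np.linalg.svd(X-c)[2][0]; n=np.array([-v[1],v[0]]); X=X[abs((X-c)@n)<t]
    v=v*np.sign(v[0]); return len(X),round(np.arctan2(v[1],v[0]),3),"via hinge",round(np.arctan2(*(X.mean(0)-[-72,65.5])[::-1]),3), "off", ((np.array([-72,65.5])-c)@(n*np.sign(n[1]))).round(1)
for n,(u0,u1,v0,v1) in dict(scene=(430,446,184,212),top=(195,214,178,226)).items():
  for k in ("5","6"):
    try: z=np.load(n+k+".npz")
    except Exception: continue
    C=(cloud(n,z["d"])-H)@Rm; g=z["p"].max(-1)
    for thr in(60,75):
        dk=np.zeros(g.shape,bool); dk[v0:v1,u0:u1]=(g<thr)[v0:v1,u0:u1]
        dk&=(abs(C[...,1]-131)<4)&(C[...,0]>-55)&(C[...,2]>72)&(C[...,2]<170)
        print(n,k,"pointer",thr,fit(C[dk][:,[0,2]],8))
    if k=="6":
        for s in(-1,1):
            m=(abs(s*C[...,1]-66)<12)&(C[...,0]>-62)&(C[...,0]<34)&(C[...,2]>70)&(C[...,2]<175); print("flap",s,fit(C[m][:,[0,2]]))
E
```

```text
scene 5 pointer 60 (12, np.float64(0.806), 'via hinge', np.float64(0.788), 'off', np.float64(1.2))
scene 5 pointer 75 (20, np.float64(0.815), 'via hinge', np.float64(0.791), 'off', np.float64(1.8))
scene 6 pointer 60 (12, np.float64(0.807), 'via hinge', np.float64(0.783), 'off', np.float64(1.6))
scene 6 pointer 75 (20, np.float64(0.796), 'via hinge', np.float64(0.788), 'off', np.float64(0.6))
flap -1 (100, np.float64(0.724), 'via hinge', np.float64(0.746), 'off', np.float64(-1.8))
flap 1 (85, np.float64(0.724), 'via hinge', np.float64(0.742), 'off', np.float64(-1.5))
top 5 pointer 60 (5, np.float64(0.836), 'via hinge', np.float64(0.828), 'off', np.float64(0.8))
top 5 pointer 75 (38, np.float64(0.739), 'via hinge', np.float64(0.832), 'off', np.float64(-8.1))
```

The pointer is at about 0.797 and the flap at about 0.724 (commanded 0.74). I'll raise it by 0.073 and re-measure both.

```bash
python3 - <<'E'
from h import *
for th in(.775,.813):
    p,q=fp(th,.3108/th); robot.servo_line(p,max_speed=40,rot=q)
robot.pause(.5); st("hold")
fr=[robot.capture("scene") for _ in range(8)]
p=np.mean([f[0] for f in fr],0);d=np.median([f[1] for f in fr],0)
C=(cloud("scene",d)-H)@RH.as_matrix()
def fit(X,t):
    for _ in range(4):
        c=X.mean(0); v=np.linalg.svd(X-c)[2][0]; n=np.array([-v[1],v[0]]); X=X[abs((X-c)@n)<t]
    return len(X),round(np.arctan(v[1]/v[0]),3),round(np.arctan2(*(X.mean(0)-[-70.5,65.5])[::-1]),3),round(np.linalg.norm(c-[-70.5,65.5]))
for s in(-1,1):
    m=(abs(s*C[...,1]-66)<12)&(C[...,0]>-62)&(C[...,0]<28)&(C[...,2]>70)&(C[...,2]<178); print("flap",fit(C[m][:,[0,2]],4))
g=p.max(-1); dk=np.zeros(g.shape,bool); dk[184:212,430:446]=(g<75)[184:212,430:446]
dk&=(abs(C[...,1]-131)<4)&(C[...,0]>-55)&(C[...,2]>72); print("ptr",fit(C[dk][:,[0,2]],8))
# plane-to-pointer comparison with unlagged joint check
print(np.round(robot.get_joints(),2),np.abs(robot.get_dq()).max())
m=(abs(C[...,2]-139)<60)
cv2.imwrite("pics/final.png",cv2.resize(p[130:290,190:470,::-1].astype(np.uint8),None,fx=2.8,fy=2.8,interpolation=cv2.INTER_CUBIC))
E
```

```text
hold 30.68 [497.3 208.8 137. ] [ 9.6 -1.5  9.8] [-0.32 -2.63 -0.15] 9.7
flap (74, np.float64(0.794), np.float64(0.828), 82)
flap (65, np.float64(0.791), np.float64(0.822), 87)
ptr (18, np.float64(0.797), np.float64(0.805), 76)
[-1.    0.4   0.48  2.17 -0.06  0.34 -0.49] 0.001000791702312055
```

View pics/final.png

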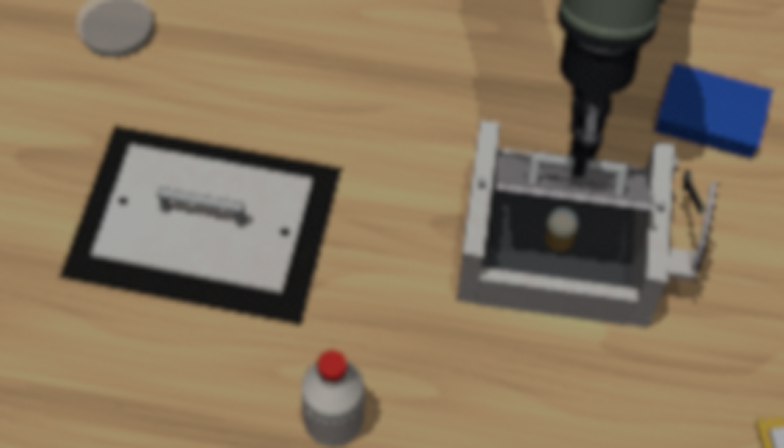

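The cover lies on the mat at px (200,218), the flap is held up, and the bystanders are undisturbed. The flap's angle (0.793) matches the pointer's (about 0.80) to within the measuring error, and the arm is still. Handing in.

```bash
python3 -c "
from rig import robot
robot.close_job(); print(robot.get_time_s())"
```

```text
the job is handed in; nothing more can be done
the job is handed in; nothing more can be done
```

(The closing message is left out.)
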